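# Switch on the food warmer by its guarded child-safe knob

### The arm

A 6-joint arm with a two-finger parallel gripper is mounted at the origin on a cart in front of the work surface, level with it; the furniture and walls round the work are solid. World frame = base frame: x ahead of the robot, y to its left, z up, the work surface at z = 0. Lengths are in m, angles in rad, forces in N, time in s.
With the tool pointing down it reaches from about 0.375 to 0.9 m from the base axis. Payload 3.1 kg.
Tool frame: the origin (TCP) lies on the centre line of the jaws, within the pads' length; the fingertips stand 11 mm ahead of it and the grasp point (between the pads) lies 8 mm behind it; x points along the fingers, y is the direction in which the jaws open and shut, and the axes are right-handed (so a half turn about x gives the same grasp; the last joint's range is limited). The gripper opens to 87 mm and grips with 3 to 60 N. Pads are 19 mm wide; open, the fingers measure 117 mm over their backs; the gripper's body (75 mm by 190 mm) begins 51 mm behind the grasp point.
Start: joints at [1.038, 0.527, 1.433, -0, 1.181, -0.178], TCP at [0.216, 0.586, 0.194] pointing down, gripper open.
Joint ranges: [-3.08, 3.08], [-0.75, 2.2], [0.22, 2.44], [-1.43, 4.57], [0, 2.65], [-2.85, 2.85]. Speed limits (rad/s): [2.79, 2.79, 3.14, 3.14, 3.14, 3.14].

### API

Orientations are given as a unit quaternion [x, y, z, w].
In Python, from rig import robot, camera, camera_info gives the robot as it stands.
- The arm moves only by the shell command python3 -m inch 'ROWS' [FORCE]. ROWS is JSON, a list that holds one entry, the list of rows, each a list of 5 numbers: the shift along the tool's x, y, z in cm, then the turn about the tool's x in rad, then the opening, from 0 (shut) to 1 (fully open). A call has 1 to 8 rows; each row shifts and turns the pose as measured when the row begins, along the tool's axes as they then stand; what a row does not reach is not made up. A row lasts 1/12 s, in which the tool goes at most 41.7 mm and 7.16 degrees, less where a joint would pass 70% of its speed; a pose out of reach is approached as far as the arm can. A call with a gripper value outside its range is refused whole. The fingers move at their own pace and stop on an object; FORCE is the grip in N (left out, the last holds). Time passes only in rows, so rows that do not move let the fingers close. It gives the time, the measured TCP pose, the force and the opening at its end, in the units of the state.
- robot.get_obs(): the state, without advancing time (a new reading comes with each control period).
- camera(name): name is "scene" or "top" or "wrist"; returns the picture (420x560x3 uint8, red, green, blue); there is no depth.
- camera_info(name): a dict with "camera_matrix" (3x3 intrinsics, pixels), "rvec" (rotation vector, rad) and "tvec" (3), from world to camera coordinates, as OpenCV has them. Camera axes: x right, y down, z forward; pixel columns grow to the right and rows downward; lengths in m; the calibration is good to about 2 mm. A picture is of the moment at which its call begins: read the wrist's pose just before it. camera_info takes no time and is no camera call; for the wrist camera it gives the pose at the moment of the call.
- robot.hand_in(): hands the job in, once; it reports no verdict.
The state is a dict: "time": time; "q": joint angles; "joint_velocities": joint speeds; "joint_torque": joint torques, N m; "position": TCP position; "tool_rot": TCP orientation; "ft_force": force on the tool from outside, world axes, zero at the start; "moment": the same for the moment, N m; "grip_width": finger opening in m.
Only numpy, scipy, OpenCV 4.12 (cv2) and the standard library are available. Lean on these libraries where they do the work, as an engineer would, in place of code of your own. Each camera call takes 0.05 s, during which the arm holds its last target. There are 200 camera calls.

### The job

Switch on the food warmer: reach down through the round opening of its wire guard, press the sunken orange-barred knob down gently against its spring - just far enough to free it, never to the bottom - and keep it pressed while turning it clockwise as far as it goes; then let it spring all the way back up. Touch the wire guard only lightly if at all, and leave the little bowl on the warming plate and the things around the warmer where they are.

Things in the scene. Friction and masses are not known exactly. Their poses are not given: they have to be found in the camera images.
- warmer: Grey countertop food warmer, fixed, 300 (x) x 160 (y) x 85 mm high. Origin on the worktop straight below the centre of the guard opening; the body runs from x=-78 to +222 mm, x pointing from the knob well to the black warming plate (132 mm wide). z up. Yaw varies from -0.35 to 0.2 rad.
- opening (a point): Centre of the round guard opening (90 mm clear diameter), at the top of the wire guard, 85 mm over the worktop; axes as the warmer. The knob lies in the well below, its axis upright, within 2 mm of this centre. The knob disc's top lies 24 to 40 mm below this point and the bar's top 8 to 24 mm: the depth differs each time and must be felt. Nothing in the well stands above the disc but the bar.
- dial (a joint): Turn of the knob (black disc, 72 mm wide, with an orange bar across it 14 mm wide, 52 long, 16 high), rad, clockwise from above: 0 off, firm stop 1.2 (on). Bar lies at +0.6 rad (anticlockwise from above) from the warmer's x at 0 and -0.6 at the stop, give or take 0.15. Friction 0.1 N m. Locked (play 0.12) unless pressed; from 1.1 on it can spring up into its notch, before that it stays down.
- press (a joint): How far the knob is pressed down, m: 0 fully up. Press with the fingertips on the flat disc beside the bar; the bar itself is polished and slick (friction about 0.1), so squeezing it does not carry it down. Spring: about 4 N to start moving, then 1.2 N per mm; free to turn from 0.0045 (about 9.5 N); 0.009 (about 15 N) or more is too hard; bottom at 0.012.
- plate_centre (a point): Centre of the warming plate's top, z=91 mm over the worktop; axes as the warmer.
- bowl: Loose cream pinch bowl, 85 mm wide, 38 mm high, standing on the warming plate. Origin under its centre. To be left alone.
- garlic: Loose garlic bulb, 60 mm, beside the warmer. Origin under its centre. To be left alone.
- salt: Loose salt shaker, 44 mm wide, 90 mm high, beside the warmer. Origin under its centre. To be left alone.
- grille: Wire guard over the 140 mm square well: a ring of 5 mm wire round the opening, with spokes. Same origin and axes as the warmer (not at the wires themselves).

How it is judged:
On the way, in this order (a step that is already met when the one before it is completed fails the run):
1. the knob is pressed down far enough to free it, still at off (value of joint press above 0.0038 m and value of joint dial below 0.3 rad), for 0.1 s.
2. the pressed knob has been turned clockwise to its stop (value of joint dial above 1.05 rad), for 0.1 s.
At the end, for the whole second after the job is handed in: The knob stands at on (turned more than 1.05 rad of its 1.2), sprung back up to within 1.5 mm, and the bowl still stands on the warming plate (within 50 mm of its centre) (value of joint dial above 1.05 rad and value of joint press below 0.0015 m and horizontal distance between bowl and plate_centre below 0.05 m); the robot touches nothing.
It fails at once if the knob is pressed too hard (9 mm or more, about 15 N) (value of joint press above 0.009 m).
It fails at once if the robot leans on the warmer or its wire guard with more than 15 N (contact force between any of the arm, the fingers and warmer above 15 N).
It fails at once if the bowl, garlic or salt shaker is shifted by more than 20 mm (distance of any of bowl, garlic, salt from where it was at the start of the episode above 0.02 m).
It also fails if it takes over 51 s, if anything falls off the work surface, if the arm or the gripper's body presses on something with over 40 N, if the wrist force passes 120 N, or if a joint passes its speed limit or range.

## Working session

There is one attempt and no reset: what is moved stays moved. The work goes in short steps, Python scripts to look and compute and a shell command to move; the robot and the scene stay as the last step left them, time stands still between calls to the robot, and variables do not carry over. Pictures are saved under pics/ and viewed, about 8 in all and at most 12, crops included, and the job is handed in when it is done.

```bash
mkdir -p pics; ls; python3 - <<'E'
from rig import robot,camera,camera_info
import cv2
print(robot.get_obs())
for n in("top","scene"):
    cv2.imwrite(f"pics/{n}0.png",cv2.cvtColor(camera(n),cv2.COLOR_RGB2BGR)); print(camera_info(n))
E
```

```text
pics
{'time': 0.0, 'q': array([ 1.03852971e+00,  5.28430778e-01,  1.43389849e+00, -2.07539421e-05,
        1.18137220e+00, -1.78508899e-01]), 'joint_velocities': array([-4.17640135e-04, -5.57228337e-04, -5.66542658e-04, -9.14106295e-05,
       -9.25492928e-04, -3.01359455e-04]), 'joint_torque': array([-3.42121184e-04, -4.40042710e+01, -1.76586270e+01,  6.32057455e-02,
        5.82701562e-02, -1.84221763e-04]), 'position': array([0.21609595, 0.58561936, 0.19329464]), 'tool_rot': array([ 0.12371692,  0.69632744, -0.12511962,  0.69582131]), 'ft_force': array([0.31534263, 0.65539215, 0.31229239]), 'moment': array([ 0.04286891, -0.02261593,  0.04810951]), 'grip_width': 0.08705075454344166}
{'camera_matrix': array([[509.3214032 ,   0.        , 280.77446367],
       [  0.        , 509.3214032 , 213.10446334],
       [  0.        ,   0.        ,   1.        ]]), 'rvec': array([ 2.19657151, -2.1711604 ,  0.11806414]), 'tvec': array([-0.11818792,  0.51775428,  0.89575519])}
{'camera_matrix': array([[437.52914556,   0.        , 278.58382407],
       [  0.        , 437.52914556, 196.44900228],
       [  0.        ,   0.        ,   1.        ]]), 'rvec': array([ 2.25162122, -1.07265561,  0.38476276]), 'tvec': array([-0.37807056,  0.32375122,  0.70804657])}
```

View pics/top0.png

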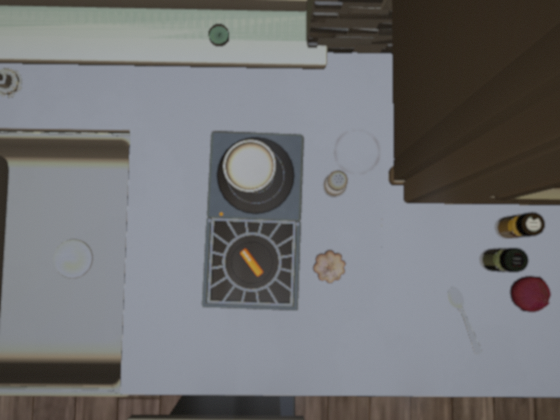

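View pics/scene0.png

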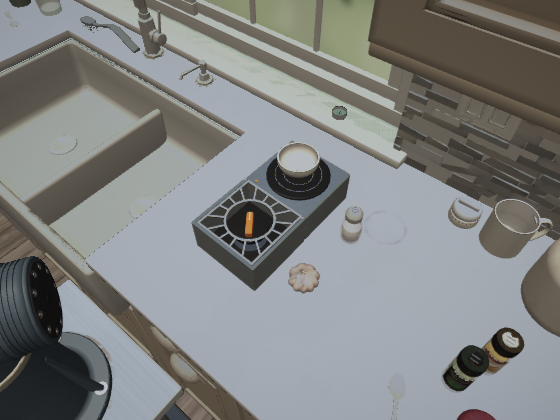

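The top picture shows the warmer with corners near (212,131), (303,134), (298,309) and (203,306). The ring centre is near (252,263), and the orange bar runs (242,251)-(261,275). The scene view agrees. I'll enlarge the ring.

```bash
cat > h.py <<'E'
import numpy as np,cv2
from rig import robot,camera,camera_info
def back(n,uv,z,ci=None):
    c=ci or camera_info(n);R=cv2.Rodrigues(c["rvec"])[0];o=-R.T@c["tvec"]
    d=R.T@np.linalg.solve(c["camera_matrix"],[*uv,1.]);return o+d*(z-o[2])/d[2]
def proj(n,P,ci=None):
    c=ci or camera_info(n);return cv2.projectPoints(np.array(P,float).reshape(-1,3),c["rvec"],c["tvec"],c["camera_matrix"],None)[0].reshape(-1,2)
E
python3 - <<'E'
from h import *
for p in[(212,131),(303,134),(298,309),(203,306)]: print(p,back("top",p,.085).round(4))
print(back("top",(252,263),.085),back("top",(242,251),.069),back("top",(261,275),.069))
im=cv2.imread("pics/top0.png")[200:320,190:320]
cv2.imwrite("pics/c1.png",cv2.resize(im,None,fx=5,fy=5,interpolation=cv2.INTER_CUBIC))
E
```

```text
(212, 131) [0.6529 0.0079 0.085 ]
(303, 134) [ 0.6501 -0.1477  0.085 ]
(298, 309) [ 0.3542 -0.1414  0.085 ]
(203, 306) [0.3576 0.016  0.085 ]
[ 0.42933234 -0.06391872  0.085     ] [ 0.44937812 -0.04596332  0.069     ] [ 0.40907775 -0.07891499  0.069     ]
```

View pics/c1.png

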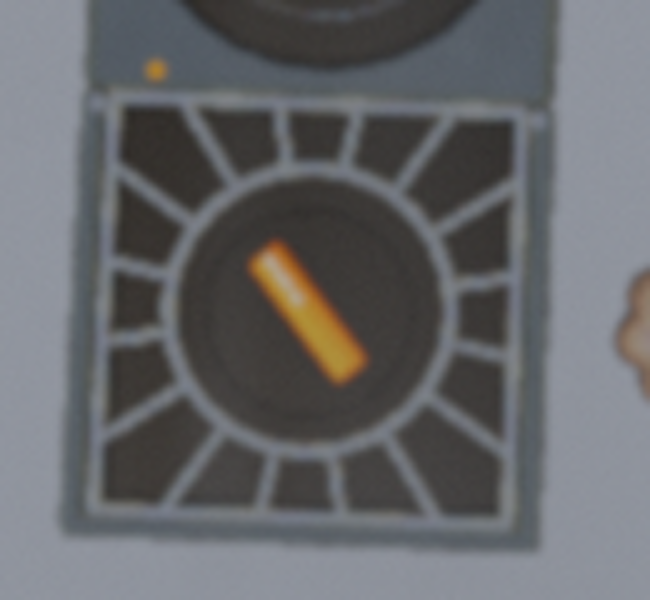

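```bash
cat >> h.py <<'E'
from scipy.spatial.transform import Rotation as Ro
def rel(xyz=None,jaw=None):
    s=robot.get_obs();R=Ro.from_quat(s["tool_rot"]).as_matrix()
    ya=np.arctan2(R[1,1],R[0,1]);print("t",round(s["time"],2),"pos",s["position"].round(4),"jaw",ya.round(3),"xax",R[:,0].round(3),"q",s["q"].round(2),"F",s["ft_force"].round(2),"M",s["moment"].round(2),"w",round(s["grip_width"],4))
    if xyz is not None: print("shift cm",(R.T@(np.array(xyz)-s["position"])*100).round(2))
    if jaw is not None: d=(ya-jaw+np.pi/2)%np.pi-np.pi/2;print("turn",d.round(3))
E
python3 - <<'E'
from h import *
o=back("top",(252,262),.085);print(o,"bowl",back("top",(250,166),.129))
rel([o[0],o[1],.19],-.88)
E
```

```text
[ 0.4309951  -0.06389234  0.085     ] bowl [ 0.58525757 -0.05988011  0.129     ]
t 0.1 pos [0.2161 0.5857 0.1934] jaw 1.217 xax [-0.001 -0.002 -1.   ] q [ 1.04  0.53  1.43  0.    1.18 -0.18] F [-0.68  0.79  0.91] M [-0.01 -0.02  0.01] w 0.087
shift cm [  0.42 -53.49  42.66]
turn -1.045
```

```bash
python3 -m inch '[[[0,-3,2.4,0,0.5],[0,-3,2.4,0,0.5],[0,-3,2.4,0,0.5],[0,-3,2.4,0,0.5],[0,-3,2.4,0,0.5],[0,-3,2.4,0,0.5],[0,-3,2.4,0,0.5],[0,-3,2.4,0,0.5]]]' 5
python3 -m inch '[[[0,-3,2.4,0,0.25],[0,-3,2.4,0,0.25],[0,-3,2.4,0,0.25],[0,-3,2.4,0,0.25],[0,-3,2.4,0,0.25],[0,-3,2.4,0,0.25],[0,-3,2.4,0,0.25],[0,0,0,0,0.25]]]'
python3 -c "
from h import *
rel([.431,-.064,.19],-.88)"
```

```text
time: 0.77
position: [0.3134, 0.2901, 0.1892]
tool_rot: [0.12, 0.698, -0.119, 0.696]
ft_force: [0.4, -0.7, -0.7]
grip_width: 0.046
time: 1.43
position: [0.4059, 0.0172, 0.1887]
tool_rot: [0.121, 0.696, -0.122, 0.697]
ft_force: [-0.0, -0.6, 0.0]
grip_width: 0.0219
t 1.43 pos [0.4059 0.0172 0.1887] jaw 1.226 xax [ 0.002 -0.002 -1.   ] q [-0.23  0.24  1.96 -0.    0.94 -1.46] F [-0.   -0.56  0.05] M [ 0.01 -0.06 -0.01] w 0.0219
shift cm [-0.1  -6.79  5.11]
turn -1.035
```

```bash
python3 -m inch '[[[0,-3.4,2.55,0,0.25],[0,-3.4,2.55,0,0.25],[0,0,0,0.12,0.25],[0,0,0,0.12,0.25],[0,0,0,0.12,0.25],[0,0,0,0.12,0.25],[0,0,0,0.12,0.25],[0,0,0,0.12,0.25]]]'
python3 -m inch '[[[0,0,0,0.12,0.25],[0,0,0,0.12,0.25],[0,0,0,0.12,0.25],[0,0,0,0.12,0.25],[0,0,0,0.12,0.25],[0,0,0,0.12,0.25],[0,0,0,0.12,0.25],[0,0,0,0.12,0.25]]]'
python3 -m inch '[[[0,0,0,0.12,0.25],[0,0,0,0.12,0.25],[0,0,0,0.12,0.25],[0,0,0,0.06,0.25],[0,0,0,0,0.25]]]'
python3 -c "
from h import *
rel([.431,-.064,.15],-.88)
i=camera_info('wrist');cv2.imwrite('pics/w1.png',camera('wrist')[:,:,::-1])
print(proj('wrist',[[.431,-.064,.085],[.431,-.064,.065],[.431,-.064,.045]],i))"
```

```text
time: 2.1
position: [0.4279, -0.0626, 0.1868]
tool_rot: [0.368, 0.605, -0.368, 0.603]
ft_force: [-1.3, 0.1, -0.3]
grip_width: 0.0214
time: 2.77
position: [0.4245, -0.0576, 0.1848]
tool_rot: [-0.61, -0.357, 0.614, -0.351]
ft_force: [0.1, -0.3, 0.4]
grip_width: 0.0219
time: 3.18
position: [0.4225, -0.0543, 0.1836]
tool_rot: [-0.671, -0.215, 0.678, -0.208]
ft_force: [0.2, 0.6, 0.3]
grip_width: 0.0219
t 3.18 pos [ 0.4225 -0.0543  0.1836] jaw -0.963 xax [-0.013  0.007 -1.   ] q [-0.39  0.28  1.91  0.    0.96  0.57] F [0.21 0.58 0.28] M [-0.09  0.07 -0.01] w 0.0219
shift cm [ 3.34  1.33 -0.17]
turn -0.083
[[294.85012244 202.26739724]
 [294.22097581 196.95289166]
 [293.66407622 192.24866879]]
```

View pics/w1.png

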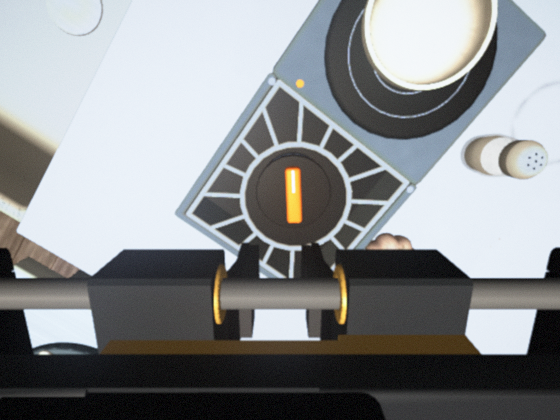

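The wrist view shows the ring centred near (295,198) and the bar at about (291,168)-(295,222). I'll crop for a closer reading.

```bash
python3 - <<'E'
import cv2
im=cv2.imread("pics/w1.png")[130:265,220:370]
cv2.imwrite("pics/c2.png",cv2.resize(im,None,fx=4,fy=4,interpolation=cv2.INTER_CUBIC))
E
```

```text
(no output)
```

View pics/c2.png

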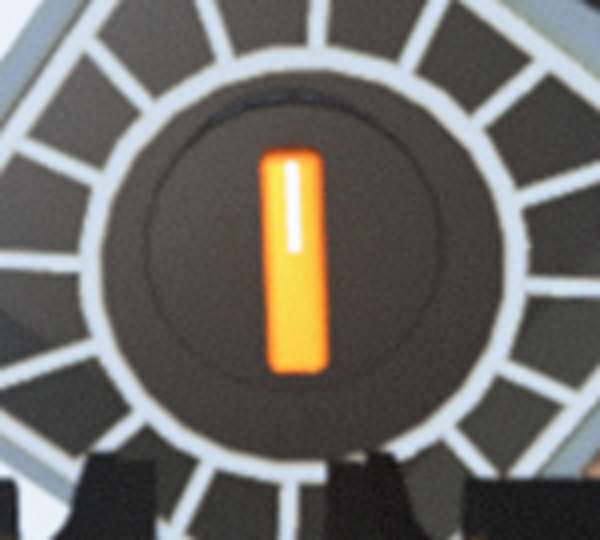

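```bash
python3 - <<'E'
from h import *
o=back("wrist",(295.5,196),.085);print("ring",o)
for z in(.061,.073):
  a=back("wrist",(220+291/4-.4,130+152/4-.4),z);b=back("wrist",(220+299/4-.4,130+372/4-.4),z)
  print("bar",z,(a+b)/2,np.linalg.norm(a-b),np.arctan2(*(a-b)[1::-1]))
for z in(.045,.061): print("disc",back("wrist",(293.4,190),z),np.linalg.norm(back("wrist",(256.5,190),z)-back("wrist",(330.5,190),z)))
# check of ring size
print(np.linalg.norm(back("wrist",(239.6,196),.085)-back("wrist",(351.4,196),.085)))
# top-camera reprojection of the ring
print(proj("top",[o,[.431,-.064,.085]]))
E
```

```text
ring [ 0.43584708 -0.06107807  0.085     ]
bar 0.061 [ 0.43069815 -0.06320747  0.061     ] 0.053627348602110644 0.6558947557836871
bar 0.073 [ 0.4328372  -0.06130894  0.073     ] 0.05156150844612936 0.6558947557836874
disc [ 0.43261259 -0.0623655   0.045     ] 0.07347142070601517
disc [ 0.43523179 -0.05999893  0.061     ] 0.06988207791711573
0.09791295804827539
[[250.36125246 259.06621555]
 [252.06453071 261.99774379]]
```

```bash
python3 -c "
from h import *
rel([.4315,-.062,.108],-.906)"
```

```text
t 3.23 pos [ 0.4223 -0.0542  0.1835] jaw -0.961 xax [-0.013  0.007 -1.   ] q [-0.39  0.28  1.91  0.    0.96  0.57] F [ 0.38  0.44 -0.59] M [-0.09  0.18 -0.05] w 0.0218
shift cm [ 7.53  1.26 -0.36]
turn -0.055
```

```bash
python3 -m inch '[[[0,1.2,-0.35,-0.06,0.3],[2.4,0,0,0,0.3],[2.4,0,0,0,0.3],[2.3,0,0,0,0.3],[0,0,0,0,0.3]]]'
python3 -c "
from h import *
rel([.4315,-.062,.108],-.906)
cv2.imwrite('pics/w2.png',camera('wrist')[:,:,::-1])"
```

```text
time: 3.65
position: [0.4337, -0.0614, 0.1117]
tool_rot: [-0.664, -0.239, 0.668, -0.235]
ft_force: [-0.6, -0.3, 0.1]
grip_width: 0.026
t 3.65 pos [ 0.4337 -0.0614  0.1117] jaw -0.887 xax [-0.007  0.004 -1.   ] q [-0.4   0.43  1.97  0.    0.76  0.49] F [-0.63 -0.32  0.06] M [-0.08  0.19  0.04] w 0.026
shift cm [ 0.37 -0.09  0.21]
turn 0.019
```

View pics/w2.png

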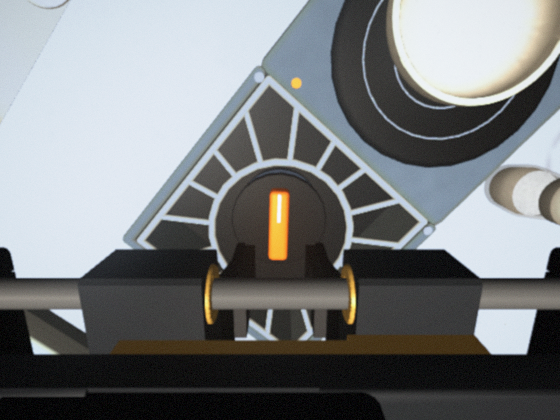

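The fingers (242-318, centre 280) straddle the bar (x≈279, vertical in the picture). I'll descend to just above the highest possible disc, then feel for it.

```bash
python3 -m inch '[[[1.2,0,0.1,0,0.3],[1.2,0,0,0,0.3],[0.9,0,0,0,0.3],[0,0,0,0,0.3],[0,0,0,0,0.3]]]'
python3 -c "
from h import *
rel([.4315,-.062,.075],-.9)"
python3 -m inch '[[[0.1,0,0,0,0.3],[0.1,0,0,0,0.3]]]'
python3 -m inch '[[[0.1,0,0,0,0.3],[0.1,0,0,0,0.3]]]'
python3 -m inch '[[[0.1,0,0,0,0.3],[0.1,0,0,0,0.3]]]'
```

```text
time: 4.12
position: [0.4376, -0.063, 0.0833]
tool_rot: [0.666, 0.239, -0.665, 0.239]
ft_force: [0.3, 0.1, -0.3]
grip_width: 0.0259
t 4.12 pos [ 0.4376 -0.063   0.0833] jaw -0.882 xax [ 0.002  0.001 -1.   ] q [-0.4   0.48  1.99  0.    0.67  0.48] F [ 0.33  0.14 -0.27] M [-0.1   0.09  0.03] w 0.0259
shift cm [ 0.82 -0.47  0.41]
turn 0.018
time: 4.28
position: [0.4388, -0.0634, 0.0828]
tool_rot: [0.667, 0.238, -0.664, 0.24]
ft_force: [-0.4, 0.1, -0.3]
grip_width: 0.0264
time: 4.45
position: [0.4397, -0.0637, 0.0818]
tool_rot: [0.668, 0.238, -0.663, 0.241]
ft_force: [-0.2, -0.5, 0.7]
grip_width: 0.0262
time: 4.62
position: [0.4401, -0.0638, 0.0801]
tool_rot: [0.668, 0.237, -0.663, 0.241]
ft_force: [0.2, -0.4, 0.7]
grip_width: 0.026
```

```bash
python3 -c "
from h import *
rel([.4315,-.062,.08],-.9)"
```

```text
t 4.62 pos [ 0.4401 -0.0638  0.0801] jaw -0.881 xax [ 0.009 -0.002 -1.   ] q [-0.4   0.49  1.99  0.    0.65  0.48] F [ 0.17 -0.36  0.73] M [-0.08  0.09  0.05] w 0.026
shift cm [ 0.01 -0.69  0.55]
turn 0.019
```

```bash
python3 -m inch '[[[0,-0.35,0.3,0.01,0.3],[0,-0.35,0.3,0.01,0.3],[0,0,0,0,0.3],[0,0,0,0,0.3]]]'
python3 -c "
from h import *
rel([.4315,-.062,.08],-.9)"
python3 -m inch '[[[0,0,0,0,0.3],[0,0,0,0,0.3],[0,0,0,0,0.3],[0,0,0,0,0.3]]]'
python3 -c "
from h import *
rel([.4315,-.062,.08],-.9)
cv2.imwrite('pics/w3.png',camera('wrist')[:,:,::-1])"
```

```text
time: 4.95
position: [0.4295, -0.0618, 0.0798]
tool_rot: [0.67, 0.23, -0.666, 0.233]
ft_force: [-0.4, 0.4, -0.7]
grip_width: 0.026
t 4.95 pos [ 0.4295 -0.0618  0.0798] jaw -0.903 xax [ 0.008 -0.002 -1.   ] q [-0.4   0.48  2.01  0.    0.64  0.5 ] F [-0.43  0.42 -0.7 ] M [-0.08  0.14  0.02] w 0.026
shift cm [-0.02  0.14 -0.14]
turn -0.003
time: 5.28
position: [0.4294, -0.0618, 0.0798]
tool_rot: [0.67, 0.23, -0.666, 0.233]
ft_force: [-0.4, -0.0, -0.4]
grip_width: 0.026
t 5.28 pos [ 0.4294 -0.0618  0.0798] jaw -0.903 xax [ 0.008 -0.002 -1.   ] q [-0.4   0.48  2.02  0.    0.64  0.5 ] F [-0.38 -0.01 -0.38] M [-0.1   0.14 -0.01] w 0.026
shift cm [-0.02  0.15 -0.16]
turn -0.003
```

View pics/w3.png

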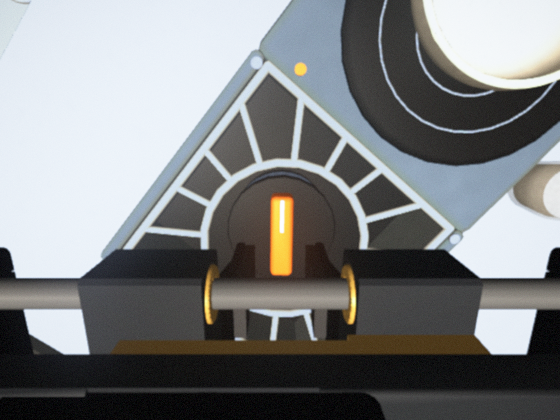

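Bar at x≈282, y 196-275, and the fingers are centred at 280. Lateral alignment is good.

```bash
python3 - <<'E'
from h import *
s=robot.get_obs();R=Ro.from_quat(s["tool_rot"]).as_matrix()
for z in(.065,.07,.075):
  a=back("wrist",(281.5,196),z);b=back("wrist",(282.5,275),z);print(z,(a+b)/2,np.linalg.norm(a-b),(R.T@((a+b)/2-s["position"])*1000).round(1))
print(proj("wrist",[s["position"]+R@[.011,.013,.0095]]))
E
python3 -m inch '[[[0.2,0,0,0,0.3],[0.2,0,0,0,0.3]]]'
python3 -m inch '[[[0.2,0,0,0,0.3],[0.2,0,0,0,0.3]]]'
```

```text
0.065 [ 0.43107565 -0.06366171  0.065     ] 0.0537277010449065 [14.8  2.4 -0.1]
0.07 [ 0.4324353  -0.06250957  0.07      ] 0.052415212063148045 [ 9.8  2.4 -1.9]
0.075 [ 0.43379496 -0.06135742  0.075     ] 0.05110272308138965 [ 4.8  2.4 -3.7]
[[298.55790036 252.98487246]]
time: 5.5
position: [0.43, -0.062, 0.0759]
tool_rot: [0.671, 0.23, -0.665, 0.234]
ft_force: [0.2, -0.4, -1.0]
grip_width: 0.0262
time: 5.67
position: [0.4301, -0.0621, 0.0715]
tool_rot: [0.671, 0.23, -0.665, 0.234]
ft_force: [0.3, 0.1, -0.6]
grip_width: 0.0264
```

```bash
for i in 1 2 3; do python3 -m inch '[[[0.1,0,0,0,0.3],[0.1,0,0,0,0.3]]]' | grep -E 'pos|force'; done
```

```text
position: [0.4299, -0.062, 0.0688]
ft_force: [0.3, 0.1, -1.0]
position: [0.4299, -0.062, 0.0664]
ft_force: [0.9, 0.4, 1.0]
position: [0.4299, -0.062, 0.0642]
ft_force: [0.1, -0.5, -0.1]
```

```bash
for i in 1 2 3; do python3 -m inch '[[[0.1,0,0,0,0.3]]]' | grep -E 'pos|force'; done
```

```text
position: [0.4299, -0.062, 0.0631]
ft_force: [-0.3, -0.0, -0.2]
position: [0.43, -0.062, 0.062]
ft_force: [-0.7, -0.1, -0.1]
position: [0.43, -0.062, 0.0609]
ft_force: [0.1, -0.3, 0.5]
```

```bash
for i in 1 2; do python3 -m inch '[[[0.1,0,0,0,0.3]]]' | grep -E 'pos|force'; done
```

```text
position: [0.43, -0.062, 0.0598]
ft_force: [1.0, -0.1, 0.2]
position: [0.4301, -0.062, 0.0587]
ft_force: [0.4, -0.3, -0.7]
```

```bash
for i in 1 2; do python3 -m inch '[[[0.1,0,0,0,0.3]]]' | grep -E 'pos|force'; done
```

```text
position: [0.4301, -0.062, 0.0576]
ft_force: [-0.5, -0.7, 0.1]
position: [0.4301, -0.062, 0.0565]
ft_force: [0.3, -0.0, 0.1]
```

```bash
python3 -m inch '[[[0.1,0,0,0,0.3]]]' | grep -E 'pos|force'; python3 -c "
from h import *
rel()"
```

```text
position: [0.4301, -0.062, 0.0554]
ft_force: [-0.2, 0.1, -0.0]
t 6.83 pos [ 0.4301 -0.062   0.0554] jaw -0.903 xax [ 0.008 -0.002 -1.   ] q [-0.4   0.54  2.03  0.    0.57  0.5 ] F [-0.16  0.09 -0.02] M [-0.06  0.1   0.03] w 0.0259
```

```bash
python3 -m inch '[[[0.1,0,0,0,0.3]]]' | grep -E 'pos|force'; python3 -m inch '[[[0.1,0,0,0,0.3]]]' | grep -E 'pos|force'
```

```text
position: [0.4302, -0.0621, 0.0543]
ft_force: [-0.0, -0.0, -0.7]
position: [0.4302, -0.0621, 0.0532]
ft_force: [-0.1, -0.1, 0.4]
```

```bash
for i in 1 2; do python3 -m inch '[[[0.1,0,0,0,0.3]]]' | grep -E 'pos|force'; done
python3 -c "
from h import *
rel()
cv2.imwrite('pics/w4.png',camera('wrist')[:,:,::-1])"
```

```text
position: [0.4302, -0.0621, 0.0521]
ft_force: [-0.2, -1.1, -0.6]
position: [0.4302, -0.0621, 0.051]
ft_force: [-0.5, -0.5, 0.5]
t 7.17 pos [ 0.4302 -0.0621  0.051 ] jaw -0.903 xax [ 0.009 -0.002 -1.   ] q [-0.4   0.55  2.03  0.    0.55  0.5 ] F [-0.52 -0.49  0.45] M [-0.07  0.17 -0.01] w 0.026
```

View pics/w4.png

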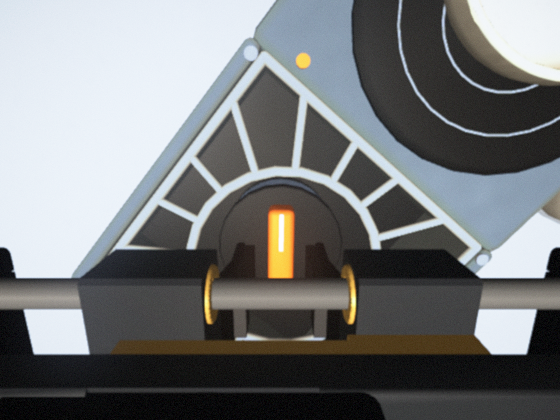

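The fingers (242-318) sit either side of the bar (x 269-293) over the disc. There's no contact yet, so I'll keep feeling downward.

```bash
python3 -m inch '[[[0.1,0,0,0,0.3]]]' | grep -E 'pos|force'; python3 -m inch '[[[0.1,0,0,0,0.3]]]' | grep -E 'pos|force'
```

```text
position: [0.4302, -0.0621, 0.0498]
ft_force: [-0.5, 0.4, 0.4]
position: [0.4302, -0.0621, 0.0487]
ft_force: [0.2, 0.2, 0.1]
```

```bash
python3 -m inch '[[[0.1,0,0,0,0.3]]]' | grep -E 'pos|force'
```

```text
position: [0.4302, -0.0621, 0.0477]
ft_force: [0.9, 0.6, 0.3]
```

```bash
python3 - <<'E'
from h import *
im=camera('scene')
s=robot.get_obs();R=Ro.from_quat(s["tool_rot"]).as_matrix()
print(proj("scene",[s["position"]+R@[.011,0,0],s["position"]+R@[.011,.028,0],s["position"]+R@[.011,-.028,0]]).round(1))
cv2.imwrite('pics/s2.png',cv2.resize(im[130:310,150:380,::-1],None,fx=3.3,fy=3.3,interpolation=cv2.INTER_CUBIC))
E
```

```text
[[248.9 233.1]
 [263.  233.2]
 [234.8 233. ]]
```

View pics/s2.png

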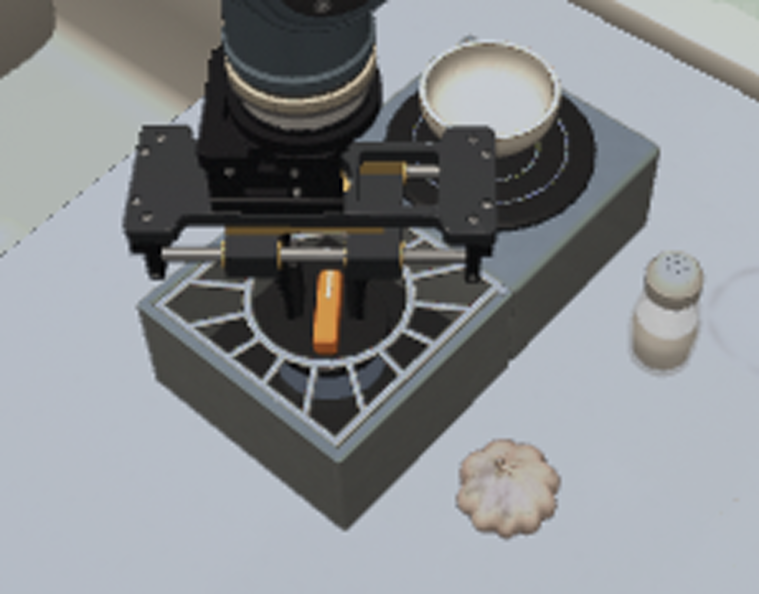

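The scene crop shows the fingers down in the well either side of the bar, with the tips at crop (293,315) and (360,318). Nothing is touching the guard. I'll triangulate the bar's depth.

```bash
python3 - <<'E'
from h import *
def tri(pts):
    A=[];b=[]
    for n,uv in pts:
        o=back(n,uv,0);p=back(n,uv,.1);d=(p-o)/np.linalg.norm(p-o);M=np.eye(3)-np.outer(d,d);A.append(M);b.append(M@o)
    x=np.linalg.lstsq(np.vstack(A),np.hstack(b),rcond=None)[0]
    print(x.round(4),[ (proj(n,x)[0]-uv).round(1) for n,uv in pts])
f=lambda x,y:(150+x/3.3-.35,130+y/3.3-.35)
tri([("top",(261,273.8)),("scene",f(325,343))])
tri([("top",(243,249.5)),("scene",f(331,271))])
# ring near point check: lowest spoke corner of guard square (front-right corner)
tri([("top",(190+513/5,200+522/5)),("scene",f(338,440))])
E
```

```text
[ 0.4113 -0.0791  0.0718] [array([ 0.1, -0.1]), array([-0.1,  0. ])]
[ 0.452  -0.0479  0.0724] [array([ 0.1, -0. ]), array([-0.1,  0. ])]
[ 0.362  -0.1327  0.0858] [array([ 0.2, -0.2]), array([-0.3,  0. ])]
```

```bash
python3 - <<'E'
from h import *
def bar(im):
    r,g,b=[im[...,k].astype(int) for k in(0,1,2)];m=(r>140)&(r-b>70)
    n,l,st,c=cv2.connectedComponentsWithStats(m.astype('uint8'));out=[(st[i][:5],c[i].round(2)) for i in range(1,n) if st[i][4]>60];return out
print(bar(cv2.imread('pics/scene0.png')[:,:,::-1]))
im=camera('scene');print(bar(im))
for z in(.0367,.045,.056): print(z,proj("scene",[[.4302,-.0621,z]]))
g=im[190:250,210:290].astype(float);g=np.clip((g/255)**.45*255*1.1,0,255).astype('uint8')
cv2.imwrite('pics/s3.png',cv2.resize(g[:,:,::-1],None,fx=9,fy=9,interpolation=cv2.INTER_CUBIC))
E
```

```text
[(array([245, 212,   8,  22, 138], dtype=int32), array([248.66, 223.37]))]
[(array([245, 212,   8,  22, 141], dtype=int32), array([248.64, 223.33])), (array([486, 343,  21,  18,  95], dtype=int32), array([494.8 , 352.83]))]
0.0367 [[248.89284081 233.07851759]]
0.045 [[248.67418658 230.67379665]]
0.056 [[248.37933155 227.4310327 ]]
```

View pics/s3.png

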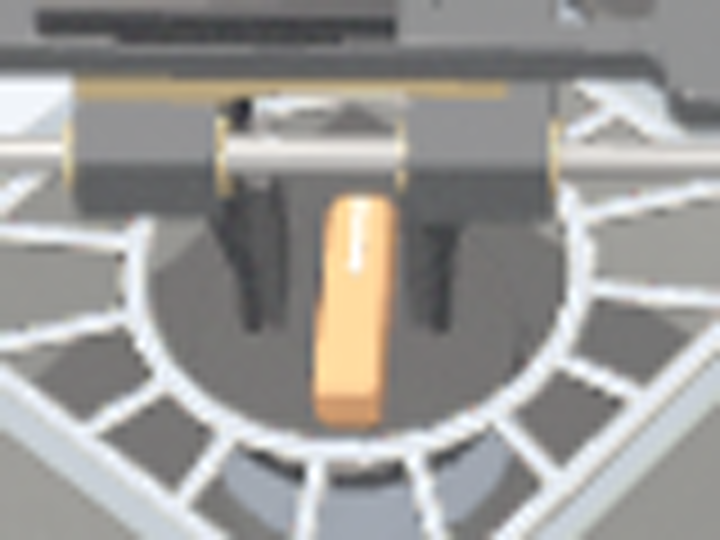

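```bash
python3 - <<'E'
from h import *
s=robot.get_obs();R=Ro.from_quat(s["tool_rot"]).as_matrix();print(s["position"],s["joint_torque"].round(2))
c=camera_info("wrist");Rc=cv2.Rodrigues(c["rvec"])[0];print("cam in tool mm",(R.T@(-Rc.T@c["tvec"]-s["position"])*1000).round(1))
for dx in(-13,-5,3,11):
  for dz in(-9.5,9.5): print(dx,dz,proj("wrist",[s["position"]+R@[dx/1e3,y,dz/1e3] for y in(-.028,-.013,.013,.028)]).round(0).tolist(), proj("scene",[s["position"]+R@[dx/1e3,y,dz/1e3] for y in(-.0205,.0205)]).round(1).tolist())
g=camera('wrist')[215:345,200:360].astype(float);g=np.clip((g/255)**.45*280,0,255).astype('uint8')
cv2.imwrite('pics/w5.png',cv2.resize(g[:,:,::-1],None,fx=4.5,fy=4.5,interpolation=cv2.INTER_CUBIC))
E
```

```text
[ 0.43008651 -0.06201629  0.04758516] [-1.000e-02 -3.346e+01 -6.090e+00  5.000e-02 -5.000e-02  0.000e+00]
cam in tool mm [-189.5    1.1  -74.1]
-13 -9.5 [[228.0, 238.0], [255.0, 238.0], [301.0, 238.0], [328.0, 238.0]] [[237.9, 222.0], [258.9, 222.2]]
-13 9.5 [[229.0, 269.0], [255.0, 269.0], [301.0, 269.0], [327.0, 269.0]] [[237.2, 230.1], [258.5, 230.2]]
-5 -9.5 [[230.0, 233.0], [256.0, 233.0], [301.0, 233.0], [326.0, 233.0]] [[238.3, 224.4], [259.1, 224.6]]
-5 9.5 [[231.0, 263.0], [256.0, 263.0], [300.0, 263.0], [325.0, 263.0]] [[237.6, 232.4], [258.7, 232.6]]
3 -9.5 [[232.0, 229.0], [257.0, 229.0], [300.0, 229.0], [325.0, 229.0]] [[238.6, 226.8], [259.2, 226.9]]
3 9.5 [[233.0, 258.0], [257.0, 258.0], [299.0, 258.0], [324.0, 258.0]] [[237.9, 234.7], [258.8, 234.9]]
11 -9.5 [[233.0, 225.0], [257.0, 225.0], [299.0, 225.0], [323.0, 225.0]] [[238.9, 229.1], [259.4, 229.2]]
11 9.5 [[234.0, 253.0], [258.0, 253.0], [299.0, 253.0], [322.0, 253.0]] [[238.2, 237.0], [259.0, 237.2]]
```

View pics/w5.png

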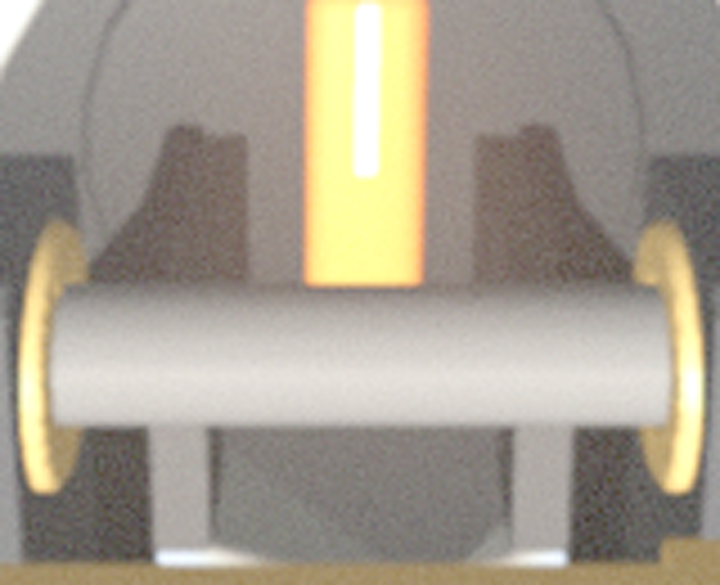

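Viewed 11 pictures so far. In w5 the finger tips appear at about y=244, x 255-305. Both cameras put the tips roughly 25-35 mm higher than nominal. I'll check whether the wrist pose agrees with the world before going on.

```bash
python3 - <<'E'
from h import *
T=[back("top",(190+x/5-.4,200+y/5-.4),.085) for x,y in((97,102),(535,118))];print(T,np.linalg.norm(T[0]-T[1]))
W=[back("wrist",p,.085) for p in((251,50),(485,258))];print("wrist",W,np.linalg.norm(W[0]-W[1]))
# bar width in w5: crop x 304-428 => 27.5px for 14mm
for z in(.06,.072,.085):
  a,b=back("wrist",(267.5,235),z),back("wrist",(295,235),z);print(z,np.linalg.norm(a-b))
s=robot.get_obs();R=Ro.from_quat(s["tool_rot"]).as_matrix()
# solve camera z by PnP-free check: project gap 26mm at dx
c=camera_info("wrist");Rc=cv2.Rodrigues(c["rvec"])[0]
for dx in(-40,-30,-20,-10,0,11):
  for dz in(-9.5,):
    p=proj("wrist",[s["position"]+R@[dx/1e3,y,dz/1e3] for y in(-.013,.013)]);print(dx,p.round(1).tolist(),"w",(p[1]-p[0])[0].round(1))
print("cam world",-Rc.T@c["tvec"], s["time"])
E
```

```text
[array([0.50047867, 0.00942137, 0.085     ]), array([ 0.49687191, -0.13794256,  0.085     ])] 0.1474080629031423
wrist [array([0.50243621, 0.00925222, 0.085     ]), array([ 0.49875129, -0.13686818,  0.085     ])] 0.14616686228788603
0.06 0.015321397538000462
0.072 0.01428582605994102
0.085 0.013163956958709932
-40 [[250.6, 257.4], [304.8, 257.4]] w 54.3
-30 [[252.2, 249.5], [303.4, 249.5]] w 51.2
-20 [[253.7, 242.5], [302.2, 242.5]] w 48.5
-10 [[255.0, 236.1], [301.1, 236.1]] w 46.0
0 [[256.2, 230.4], [300.0, 230.4]] w 43.8
11 [[257.4, 224.7], [299.0, 224.7]] w 41.6
cam world [ 0.48741523 -0.01669756  0.23754136] 7.6167
```

Wrist and world views agree on the guard, so the whole gripper appears to sit about 30 mm higher than the tool frame says. The tip-to-body spacing still looks like the stated 70 mm. The tips are then at z≈0.07 and the disc at ≈0.056, so I expect contact at a TCP reading near 0.032. I'll keep feeling by force.

```bash
for i in 1 2 3 4; do python3 -m inch '[[[0.1,0,0,0,0.3],[0.1,0,0,0,0.3]]]' | grep -E 'pos|force'; done
```

```text
position: [0.4303, -0.0621, 0.0457]
ft_force: [0.1, 0.2, -0.4]
position: [0.4304, -0.0622, 0.0436]
ft_force: [0.3, -0.2, -0.1]
position: [0.4304, -0.0622, 0.0413]
ft_force: [-0.2, 0.3, 0.2]
position: [0.4304, -0.0621, 0.0391]
ft_force: [0.0, 0.3, -0.1]
```

```bash
for i in 1 2 3; do python3 -m inch '[[[0.1,0,0,0,0.3]]]' | grep -E 'pos|force'; done
```

```text
position: [0.4305, -0.0622, 0.038]
ft_force: [-0.3, 0.2, 0.2]
position: [0.4305, -0.0621, 0.0368]
ft_force: [-0.4, 0.5, 0.4]
position: [0.4305, -0.0622, 0.0357]
ft_force: [-0.5, 1.1, -0.1]
```

```bash
for i in 1 2; do python3 -m inch '[[[0.1,0,0,0,0.3]]]' | grep -E 'pos|force'; done
python3 - <<'E'
from h import *
im=camera('wrist');r,b=im[...,0].astype(int),im[...,2].astype(int)
g=cv2.cvtColor(im,cv2.COLOR_RGB2GRAY)
for y in(236,240,244,248,252): print(y,g[y,225:340:3].tolist())
E
```

```text
position: [0.4305, -0.0622, 0.0346]
ft_force: [0.3, 0.3, -0.8]
position: [0.4305, -0.0622, 0.0335]
ft_force: [0.4, -0.4, 0.6]
236 [69, 70, 67, 67, 67, 66, 72, 71, 66, 67, 69, 64, 69, 70, 153, 198, 215, 214, 252, 254, 208, 207, 189, 134, 64, 69, 69, 63, 67, 61, 61, 63, 56, 61, 58, 58, 57, 54, 60]
240 [68, 67, 68, 68, 67, 66, 64, 66, 67, 68, 67, 66, 72, 75, 153, 198, 217, 214, 252, 253, 208, 206, 186, 133, 68, 64, 71, 62, 64, 62, 60, 60, 59, 57, 58, 54, 54, 57, 55]
244 [63, 68, 65, 67, 45, 32, 33, 60, 62, 61, 68, 67, 70, 65, 151, 202, 215, 217, 252, 254, 208, 204, 185, 136, 65, 63, 67, 59, 58, 51, 41, 31, 29, 52, 56, 54, 54, 58, 57]
248 [66, 62, 61, 58, 29, 35, 34, 36, 38, 34, 59, 69, 64, 69, 150, 197, 212, 212, 252, 254, 207, 206, 186, 130, 61, 64, 62, 38, 37, 35, 33, 29, 24, 37, 57, 52, 57, 53, 60]
252 [61, 61, 62, 47, 26, 26, 32, 35, 35, 36, 57, 66, 65, 61, 152, 200, 213, 212, 252, 254, 205, 201, 184, 131, 62, 61, 62, 39, 36, 37, 38, 35, 33, 31, 59, 56, 55, 53, 54]
```

```bash
for i in 1 2; do python3 -m inch '[[[0.1,0,0,0,0.3]]]' | grep -E 'pos|force'; done
```

```text
position: [0.4305, -0.0622, 0.0323]
ft_force: [-0.3, 0.0, 0.1]
position: [0.4305, -0.0622, 0.0312]
ft_force: [0.4, 0.9, -0.4]
```

```bash
for i in 1 2; do python3 -m inch '[[[0.1,0,0,0,0.3]]]' | grep -E 'pos|force'; done
```

```text
position: [0.4304, -0.0621, 0.0303]
ft_force: [-1.2, -0.2, 4.7]
position: [0.4304, -0.0621, 0.0294]
ft_force: [-0.2, -0.4, 5.9]
```

Contact at TCP z≈0.0307, consistent with the spring's ~4 N preload. I'll close lightly on the bar, then press.

```bash
python3 -m inch '[[[0.01,0,0,0,0.15],[0.01,0,0,0,0.15],[0.01,0,0,0,0.15],[0,0,0,0,0.15]]]' 10; python3 -m inch '[[[0,0,0,0,0.1],[0,0,0,0,0.1],[0,0,0,0,0.1]]]'; python3 -c "
from h import *
rel()"
```

```text
time: 9.42
position: [0.4305, -0.0621, 0.0302]
tool_rot: [0.671, 0.23, -0.665, 0.234]
ft_force: [-1.2, -2.5, 4.9]
grip_width: 0.0145
time: 9.67
position: [0.4306, -0.0622, 0.0308]
tool_rot: [0.671, 0.229, -0.665, 0.233]
ft_force: [-0.0, -0.7, 3.5]
grip_width: 0.0138
t 9.67 pos [ 0.4306 -0.0622  0.0308] jaw -0.905 xax [ 0.01  -0.002 -1.   ] q [-0.4   0.59  2.05  0.    0.49  0.5 ] F [-0.03 -0.72  3.49] M [ 0.01  0.29 -0.07] w 0.0138
```

```bash
for i in 1 2 3; do python3 -m inch '[[[0.12,0,0,0,0.1]]]' | grep -E 'pos|force'; done
```

```text
position: [0.4306, -0.0622, 0.0298]
ft_force: [-0.3, -0.3, 5.7]
position: [0.4306, -0.0622, 0.0287]
ft_force: [-0.8, 0.7, 6.7]
position: [0.4306, -0.0622, 0.0276]
ft_force: [-0.9, -0.6, 8.3]
```

```bash
for i in 1 2; do python3 -m inch '[[[0.12,0,0,0,0.1]]]' | grep -E 'pos|force'; done;  python3 -m inch '[[[0.06,0,0,0,0.1],[0.04,0,0,0,0.1]]]' | grep -E 'pos|force'
```

```text
position: [0.4306, -0.0622, 0.0266]
ft_force: [-0.3, -0.0, 9.7]
position: [0.4306, -0.0622, 0.0256]
ft_force: [-1.4, -1.2, 10.4]
position: [0.4306, -0.0622, 0.0252]
ft_force: [-1.0, 0.5, 10.9]
```

```bash
python3 -m inch '[[[0.04,0,0,0.1,0.1],[0.04,0,0,0.1,0.1],[0.04,0,0,0.1,0.1]]]'; python3 -c "
from h import *
rel()"
```

```text
time: 10.5
position: [0.4305, -0.0621, 0.0251]
tool_rot: [0.7, 0.124, -0.692, 0.128]
ft_force: [-0.9, 0.3, 11.2]
grip_width: 0.0143
t 10.5 pos [ 0.4305 -0.0621  0.0251] jaw -1.213 xax [ 0.012 -0.004 -1.   ] q [-0.4   0.6   2.05  0.    0.48  0.81] F [-0.91  0.31 11.19] M [0.09 0.36 0.1 ] w 0.0143
```

Turning freely at about 11 N, so the press is holding. Continuing.

```bash
python3 -m inch '[[[0.04,0,0,0.1,0.1],[0.04,0,0,0.1,0.1],[0.04,0,0,0.1,0.1],[0.04,0,0,0.1,0.1]]]'; python3 -c "
from h import *
rel()"
```

```text
time: 10.83
position: [0.4305, -0.0619, 0.0253]
tool_rot: [0.711, -0.022, -0.702, -0.019]
ft_force: [-1.5, 0.3, 9.7]
grip_width: 0.0137
t 10.83 pos [ 0.4305 -0.0619  0.0253] jaw -1.628 xax [ 0.013 -0.005 -1.   ] q [-0.4   0.6   2.05  0.    0.47  1.23] F [-1.47  0.26  9.69] M [0.04 0.38 0.15] w 0.0137
```

```bash
python3 -m inch '[[[0.06,0,0,0.1,0.1],[0.05,0,0,0.1,0.1],[0.05,0,0,0.1,0.1]]]'; python3 -c "
from h import *
rel()"
```

```text
time: 11.08
position: [0.4305, -0.0618, 0.0251]
tool_rot: [0.7, -0.131, -0.69, -0.128]
ft_force: [-1.8, -0.2, 11.7]
grip_width: 0.0144
t 11.08 pos [ 0.4305 -0.0618  0.0251] jaw -1.94 xax [ 0.014 -0.006 -1.   ] q [-0.4   0.6   2.05 -0.    0.47  1.54] F [-1.83 -0.17 11.66] M [0.01 0.45 0.14] w 0.0144
```

```bash
python3 -m inch '[[[0.045,0,0,0.08,0.1],[0.045,0,0,0.08,0.1],[0.045,0,0,0.08,0.1]]]'; python3 -c "
from h import *
rel()"
```

```text
time: 11.33
position: [0.4307, -0.0617, 0.0251]
tool_rot: [0.68, -0.216, -0.668, -0.214]
ft_force: [-0.3, 0.9, 11.4]
grip_width: 0.0144
t 11.33 pos [ 0.4307 -0.0617  0.0251] jaw -2.188 xax [ 0.016 -0.008 -1.   ] q [-0.4   0.6   2.05 -0.    0.47  1.79] F [-0.32  0.89 11.35] M [0.04 0.36 0.24] w 0.0144
```

```bash
python3 -m inch '[[[0.045,0,0,0.06,0.1],[0.045,0,0,0.06,0.1],[0.04,0,0,0.03,0.1]]]'; python3 -c "
from h import *
rel()"
```

```text
time: 11.58
position: [0.4317, -0.0623, 0.0253]
tool_rot: [0.663, -0.266, -0.648, -0.264]
ft_force: [-1.4, 0.6, 10.2]
grip_width: 0.0177
t 11.58 pos [ 0.4317 -0.0623  0.0253] jaw -2.34 xax [ 0.018 -0.011 -1.   ] q [-0.4   0.6   2.05 -0.01  0.46  1.95] F [-1.4   0.64 10.2 ] M [-0.04  0.46  0.34] w 0.0177
```

Firm stop felt: moment 0.34 N·m and the jaws are being wedged open. Now releasing and lifting.

```bash
python3 -m inch '[[[0.03,0,0,0,0.3],[0.03,0,0,0,0.3],[0.03,0,0,0,0.3],[-0.3,0,0,0,0.3],[-0.4,0,0,0,0.3],[-0.5,0,0,0,0.3]]]'; python3 -c "
from h import *
rel([.431,-.062,.1])"
```

```text
time: 12.08
position: [0.4333, -0.0614, 0.0378]
tool_rot: [0.665, -0.266, -0.646, -0.264]
ft_force: [0.1, 0.3, -0.6]
grip_width: 0.0261
t 12.08 pos [ 0.4333 -0.0614  0.0378] jaw -2.339 xax [ 0.023 -0.011 -1.   ] q [-0.4   0.57  2.05 -0.    0.49  1.95] F [ 0.08  0.3  -0.55] M [0.02 0.13 0.01] w 0.0261
shift cm [-6.22  0.16 -0.03]
```

```bash
python3 -m inch '[[[-1,0.1,0,0,0.3],[-1.5,0,0,0,0.3],[-2,0,0,0,0.3],[-2.5,0,0,0,0.3],[-2.5,0,0,0,0.3],[-2.5,0,0,0,0.3],[-2.5,0,0,0,0.3],[0,0,0,0,0.3]]]'; python3 - <<'E'
from h import *
rel()
import numpy as np
a=camera('top');s=camera('scene')
g=np.vstack([cv2.resize(a[110:320,190:360],None,fx=1.4,fy=1.4),]);h=cv2.resize(s[130:310,180:370],(int(190*294/180),294))
cv2.imwrite('pics/f.png',cv2.resize(np.hstack([g,h])[:,:,::-1],None,fx=1.4,fy=1.4,interpolation=cv2.INTER_CUBIC))
E
```

```text
time: 12.75
position: [0.427, -0.0596, 0.1868]
tool_rot: [0.662, -0.265, -0.65, -0.264]
ft_force: [0.1, 0.4, 0.8]
grip_width: 0.0262
t 12.75 pos [ 0.427  -0.0596  0.1868] jaw -2.337 xax [ 0.015 -0.008 -1.   ] q [-0.4   0.27  1.92 -0.    0.94  1.94] F [0.07 0.36 0.8 ] M [0.04 0.17 0.01] w 0.0262
```

View pics/f.png

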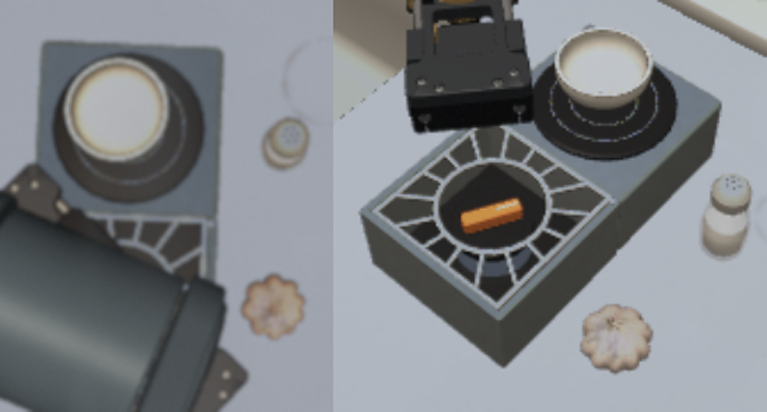

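The bar has turned, now running from (462,219) to (521,204) in the right half. Bowl, garlic and salt are in place. One numeric check of its angle and height, then hand in.

```bash
python3 - <<'E'
from h import *
def mask(im):
    r,b=im[...,0].astype(int),im[...,2].astype(int);m=((r>140)&(r-b>70)).astype('uint8');m[:,:200]=0;m[:,300:]=0;m[:190]=0;m[260:]=0;return m
f=lambda x,y:(180+(x-333)/2.287,130+y/2.287)
a,b=back("scene",f(463,214),.072),back("scene",f(521,203),.072)
print("bar angle rel warmer",np.arctan2(*(b-a)[1::-1])+.022,np.linalg.norm(a-b))
now=camera("scene");m=mask(now);u0=cv2.imread("pics/scene0.png")[:,:,::-1]
def model(th,z):  # filled silhouette of bar, IoU fit
    P=[[.431+c*x-s*y,-.0632+s*x+c*y,zz] for x in(-.026,.026) for y in(-.007,.007) for zz in(z,z-.016) for c,s in[(np.cos(th),np.sin(th))]]
    k=np.zeros(m.shape,'uint8');cv2.fillConvexPoly(k,cv2.convexHull(proj("scene",P).astype('float32')).round().astype(int),1);return k
for mm in(mask(u0),m):
    print(max((((mm&k).sum()/(mm|k).sum()).round(3),round(th-(-.022),2),round(z,4)) for th in np.arange(-1,1,.04) for z in np.arange(.06,.078,.001) for k in[model(th,z)]))
E
```

```text
bar angle rel warmer -0.6343705529238001 0.049659446016958125
(np.float64(0.603), np.float64(0.78), np.float64(0.075))
(np.float64(0.441), np.float64(-0.74), np.float64(0.077))
```

```bash
python3 -c "
from rig import robot
print(robot.hand_in())"
```

```text
the job is handed in; nothing more can be done
None
```

The knob is turned on and the job is handed in at about 13 s of the 51 s allowed. `hand_in` reports no verdict.

I lowered the fingers through the guard on either side of the bar and felt the disc by its spring. I pressed about 5.5 to 6.5 mm (10–12 N), then turned the knob clockwise until it hit a firm stop at about 0.34 N·m. Then I opened the fingers and lifted clear.

**Last checks:**
- **Knob angle:** the bar went from about +0.69 rad to −0.63 rad relative to the warmer, which matches the full 1.2 rad turn.
- **Spring-back:** the image fit put the bar at about its starting height (77 mm now, 75 mm before). That fit was weak, with overlaps of only 0.44 to 0.60. The force returned to zero as I lifted.
- **Surroundings:** the bowl, garlic and salt looked unmoved. At the last readings I saw no unexpected force on the guard, and the arm ended well clear.

**What disagreed:**
- **Fingertip height:** the fingertips touched the disc about 35 mm lower in the TCP reading than the stated 11 mm offset predicted. The camera views agreed with this, so I relied on force for depth.
- **Ring position:** the top and wrist cameras differed by about 5 mm on the ring centre, so I aimed between the two.

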